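# Put the four sockets back in their caddy

### The job

Gather the four wrench sockets standing about the bench into the blue caddy, each upright in the cup of its own size: the smallest socket in the smallest cup, and so on up to the largest in the largest. Leave the plain sleeve and the six-sided coupling nut standing where they are: they are not sockets.

Things in the scene. Friction and masses are not known exactly. Their poses are not given: they have to be found in the camera images.
- socket_small: The smallest wrench socket: bright steel, standing on the table, round outside with a groove round its lower half and a hexagonal hollow in its top. 24 mm across the upper half, 52 mm tall. Loose, well under 1 kg. Origin at the centre of its underside, z up its axis.
- socket_medium: The second smallest wrench socket: bright steel, standing on the table, round outside with a groove round its lower half and a hexagonal hollow in its top. 34 mm across the upper half, 58 mm tall. Loose, well under 1 kg. Origin at the centre of its underside, z up its axis.
- socket_large: The second largest wrench socket: bright steel, standing on the table, round outside with a groove round its lower half and a hexagonal hollow in its top. 44 mm across the upper half, 64 mm tall. Loose, well under 1 kg. Origin at the centre of its underside, z up its axis.
- socket_largest: The largest wrench socket: bright steel, standing on the table, round outside with a groove round its lower half and a hexagonal hollow in its top. 54 mm across the upper half, 70 mm tall. Loose, well under 1 kg. Origin at the centre of its underside, z up its axis.
- cup_small: The smallest of the caddy's four round cups: 40 mm across, 12 mm deep, dark floor, in a grey insert 80 x 80 x 16 mm. Four, 2 x 2 at 82 mm centres, in shuffled places, in a fixed blue steel tray (172 mm square, rim 16 mm high, low lugs). Insert tops are 19 mm, cup floors 7 mm above the table. Origin: centre of the insert's underside, 4 mm below the cup floor; x, y along its sides.
- cup_medium: The second smallest of the caddy's four round cups: 50 mm across, 12 mm deep, dark floor, in a grey insert 80 x 80 x 16 mm. Four, 2 x 2 at 82 mm centres, in shuffled places, in a fixed blue steel tray (172 mm square, rim 16 mm high, low lugs). Insert tops are 19 mm, cup floors 7 mm above the table. Origin: centre of the insert's underside, 4 mm below the cup floor; x, y along its sides.
- cup_large: The second largest of the caddy's four round cups: 60 mm across, 12 mm deep, dark floor, in a grey insert 80 x 80 x 16 mm. Four, 2 x 2 at 82 mm centres, in shuffled places, in a fixed blue steel tray (172 mm square, rim 16 mm high, low lugs). Insert tops are 19 mm, cup floors 7 mm above the table. Origin: centre of the insert's underside, 4 mm below the cup floor; x, y along its sides.
- cup_largest: The largest of the caddy's four round cups: 70 mm across, 12 mm deep, dark floor, in a grey insert 80 x 80 x 16 mm. Four, 2 x 2 at 82 mm centres, in shuffled places, in a fixed blue steel tray (172 mm square, rim 16 mm high, low lugs). Insert tops are 19 mm, cup floors 7 mm above the table. Origin: centre of the insert's underside, 4 mm below the cup floor; x, y along its sides.
- sleeve: Look-alike that does not belong in the caddy: a plain thin-walled steel spacer sleeve, an open tube without groove or hexagon, 42 mm outside, 34 mm bore, 56 mm tall, standing loose on the table. Origin at the centre of its underside.
- nut: Look-alike that does not belong in the caddy: a long steel coupling nut, six-sided outside with a round bore, 42 mm across flats, 60 mm tall, standing loose on the table. Origin at the centre of its underside.
Mind the look-alikes: they are no part of the job. Leave any pink look-alike of the socket_largest alone.

How it is judged:
At the end, for the whole second after the job is handed in: Each socket stands upright (within 0.12 rad) on the floor of the cup of its own size rank, its axis within 11 mm of the cup's and its underside less than 8 mm above the insert's underside, and is at rest; the sleeve and the nut stand upright within 30 mm of where they began (horizontal distance between socket_small and cup_small below 0.011 m and z of socket_small in the frame of cup_small below 0.008 m and angle between each of socket_small, socket_medium, socket_large, socket_largest, sleeve, nut's own z axis and vertical below 0.12 rad and linear speed of each of socket_small, socket_medium, socket_large, socket_largest, sleeve, nut below 0.02 m/s and horizontal distance between socket_medium and cup_medium below 0.011 m and z of socket_medium in the frame of cup_medium below 0.008 m and horizontal distance between socket_large and cup_large below 0.011 m and z of socket_large in the frame of cup_large below 0.008 m and horizontal distance between socket_largest and cup_largest below 0.011 m and z of socket_largest in the frame of cup_largest below 0.008 m and distance of each of sleeve, nut from where it was at the start of the episode below 0.03 m); the robot touches nothing.
It fails at once if the sleeve or the coupling nut is knocked over or moved more than 30 mm (distance of any of sleeve, nut from where it was at the start of the episode above 0.03 m or angle between any of sleeve, nut's own z axis and vertical above 0.4 rad).
It also fails if it takes over 125 s, if anything falls off the work surface, if the arm or the gripper's body presses on something with over 40 N, if the wrist force passes 120 N, or if a joint passes its speed limit or range.

### The arm

A 6-joint arm with a two-finger parallel gripper is mounted at the origin on the work surface. World frame = base frame: x ahead of the robot, y to its left, z up, the work surface at z = 0. Lengths are in m, angles in rad, forces in N, time in s.
With the tool pointing down it reaches from about 0.275 to 1 m from the base axis. Payload 8.4 kg.
Tool frame: the origin (TCP) lies on the centre line of the jaws, within the pads' length; the fingertips stand 17 mm ahead of it and the grasp point (between the pads) lies 2 mm behind it (bot.tcp_to_tips is the z of the fingertips in the tool frame, in m); z points along the fingers, y is the line along which they close (so a half turn about z gives the same grasp; the last joint's range is limited). The gripper opens to 85 mm and grips with 20 to 120 N. Pads are 22 mm wide; open, the fingers measure 114 mm over their backs; the gripper's body (76 mm by 85 mm) begins 54 mm behind the grasp point. The pads swing forward as they close: fully open they stand 13 mm farther back than shut.
Start: joints at [1.279, 0.353, 1.633, -0, 1.155, -0.002], TCP at [0.179, 0.599, 0.248] pointing down, gripper open.
Joint ranges: [-2.63, 2.63], [-0.92, 2.1], [0.06, 2.66], [-1.3, 4.44], [0, 2.69], [-3.02, 3.02]. Speed limits (rad/s): [2.22, 2.22, 2.79, 3.14, 3.14, 3.14].

### API

Orientations are given as a unit quaternion [x, y, z, w].
In Python, from workcell import bot, hand, kinematics, get_obs, vision, hand_in gives the robot as it stands. The module is installed in compiled form; this text tells all that it offers. Calls block until the motion is done:
- bot.reach(position, orientation): joint-space move of the TCP to a pose.
- bot.servo_line(position, ori=None, velocity=0.15): straight line of the TCP; ori=None keeps the orientation; velocity is the mean speed in m/s.
- bot.goto_joints(angles): joint-space move.
- hand.move_gripper(opening, strength=None): finger opening in m; strength is the grip in N (None keeps the last); returns when the fingers have stopped.
- bot.dwell(seconds).
- kinematics.solve_ik(position, orientation): joint angles nearest the present ones, or None.
- get_obs(): the state.
- vision.read_camera(name): name is "scene" or "side" or "wrist"; returns a dict with "frame" (400x640x3 uint8, red, green, blue), "intrinsics" (3x3 intrinsics, pixels), "view" (4x4, takes a point from world to camera coordinates). Camera axes: x right, y down, z forward; pixel columns grow to the right and rows downward; lengths in m; the calibration is good to about 2 mm. A picture is of the moment at which its call begins. There is no depth.
A pose or a line that the arm cannot do raises bot.IKError and nothing moves.
- hand_in(): hands the job in; it is judged then, once.
The state is a dict: "time_s": time; "joint_pos": joint angles; "joint_vel": joint speeds; "joint_efforts": joint torques, N m; "position": TCP position; "orientation": TCP orientation; "wrist_force": force on the tool from outside, world axes, zero at the start; "ft_torque": the same for the moment, N m; "gripper_width": finger opening in m; "grip_force": force on a finger pad.
Only numpy, scipy, OpenCV 4.12 (cv2) and the standard library are available. Lean on these libraries where they do the work, as an engineer would, in place of code of your own. Each camera call takes 0.05 s, during which the arm holds its last target. There are 200 camera calls.

## Working session

There is one attempt and no reset: what is moved stays moved. The work goes in short steps, each a Python script; the robot and the scene stay as the last script left them, time stands still between calls to the robot, and variables do not carry over. Pictures are saved under pics/ and viewed, at most 14 in all, crops included, and the job is handed in when it is done.

```bash
mkdir -p pics; python3 - <<'E'
from workcell import *
import cv2,numpy as np
for n in ("scene","side"):
    c=vision.read_camera(n); cv2.imwrite(f"pics/{n}0.png",c["frame"][:,:,::-1]); print(n,c["intrinsics"].round(1).tolist(),c["view"].round(3).tolist())
o=get_obs();print(o["time_s"],o["orientation"],o["position"],bot.tcp_to_tips)
E
```

```text
scene [[388.3, 0.0, 320.4], [0.0, 388.3, 198.4], [0.0, 0.0, 1.0]] [[0.645, 0.765, -0.009, -0.369], [0.497, -0.428, -0.755, -0.246], [-0.581, 0.482, -0.656, 1.227], [0.0, 0.0, 0.0, 1.0]]
side [[481.4, 0.0, 314.3], [0.0, 481.4, 192.8], [0.0, 0.0, 1.0]] [[0.98, -0.2, -0.013, -0.503], [-0.146, -0.669, -0.729, 0.109], [0.137, 0.716, -0.685, 1.083], [0.0, 0.0, 0.0, 1.0]]
0.1 [ 1.44383011e-01  9.89521666e-01 -6.42318800e-04 -7.81429358e-05] [0.17849877 0.59853324 0.24761795] 0.017
```

View pics/scene0.png

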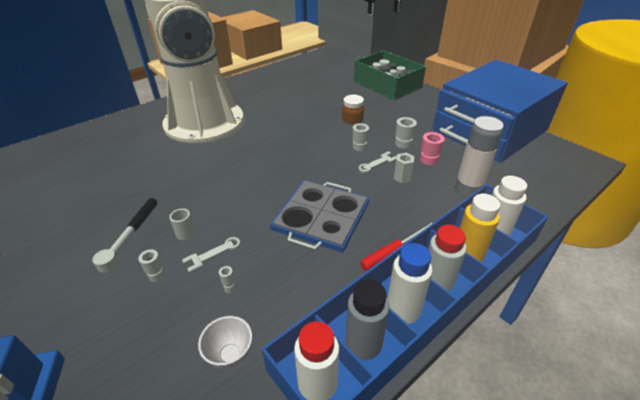

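View pics/side0.png

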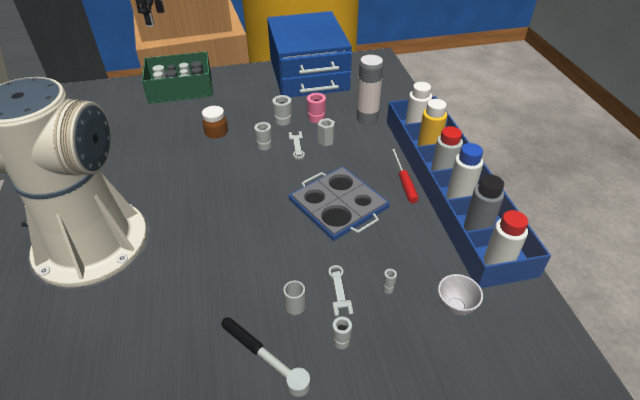

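The scene view shows the caddy at about (320,213). Steel candidates in scene / side pixels:
- (360,137) / (263,136)
- (405,132) / (282,110)
- (403,167) / (326,132), the six-sided nut
- (180,223) / (294,297), the plain sleeve
- (150,264) / (342,332)
- (226,279) / (390,281), the smallest socket

The pink decoy is at (432,148) / (316,107). I'll check these in an enlarged crop and measure them.

```bash
cat > h.py <<'E'
from workcell import *
import cv2,numpy as np
def ray(c,uv):
    R=c["view"][:3,:3];t=c["view"][:3,3]
    d=R.T@np.linalg.inv(c["intrinsics"])@np.array([uv[0],uv[1],1.]);return -R.T@t,d
def onplane(c,uv,z):
    o,d=ray(c,uv);return (o+d*(z-o[2])/d[2])
def proj(c,p):
    q=c["intrinsics"]@(c["view"][:3,:3]@np.array(p)+c["view"][:3,3]);return q[:2]/q[2]
E
python3 - <<'E'
from h import *
px={"scene":dict(A=(360,137),B=(405,132),nut=(403,167),sleeve=(180,223),C=(150,264),S=(226,279)),
"side":dict(A=(263,136),B=(282,110),nut=(326,132),sleeve=(294,297),C=(342,332),S=(390,281))}
tiles=[]
for n in px:
    c=vision.read_camera(n);f=c["frame"];hsv=cv2.cvtColor(f,cv2.COLOR_RGB2HSV)
    m=((hsv[...,1]<60)&(hsv[...,2]>85)).astype(np.uint8)
    k,lab,st,ce=cv2.connectedComponentsWithStats(m)
    row=[]
    for o,(u,v) in px[n].items():
        ls=lab[v-12:v+13,u-8:u+9];l=np.bincount(ls[ls>0]).argmax()
        x,y,w,h,a=st[l]
        # caliper width just below the rim's widest: table contacts
        p=onplane(c,(x+w/2,y+h-w*0.3),0.0); 
        dep=(c["view"]@np.append(p,1))[2]
        print(n,o,"bbox",x,y,w,h,a,"base~",p[:2].round(3),"width mm",round(w*dep/c["intrinsics"][0,0]*1000,1))
        t=cv2.resize(f[v-30:v+31,u-30:u+31],(260,260),interpolation=cv2.INTER_CUBIC);cv2.putText(t,o,(5,20),0,.7,(255,255,0),2);row.append(t)
    tiles.append(np.hstack(row))
I=np.vstack(tiles);I=cv2.resize(I,(800,int(800*I.shape[0]/I.shape[1])))
cv2.imwrite("pics/crops.png",I[:,:,::-1])
E
```

```text
scene A bbox 0 0 623 400 122531 base~ [ 0.554 -0.012] width mm 1442.5
scene B bbox 0 0 623 400 122531 base~ [ 0.554 -0.012] width mm 1442.5
scene nut bbox 0 0 623 400 122531 base~ [ 0.554 -0.012] width mm 1442.5
scene sleeve bbox 0 0 623 400 122531 base~ [ 0.554 -0.012] width mm 1442.5
scene C bbox 0 0 623 400 122531 base~ [ 0.554 -0.012] width mm 1442.5
scene S bbox 0 0 623 400 122531 base~ [ 0.554 -0.012] width mm 1442.5
side A bbox 0 0 640 400 180915 base~ [ 0.526 -0.006] width mm 1530.2
side B bbox 0 0 640 400 180915 base~ [ 0.526 -0.006] width mm 1530.2
side nut bbox 0 0 640 400 180915 base~ [ 0.526 -0.006] width mm 1530.2
side sleeve bbox 0 0 640 400 180915 base~ [ 0.526 -0.006] width mm 1530.2
side C bbox 0 0 640 400 180915 base~ [ 0.526 -0.006] width mm 1530.2
side S bbox 0 0 640 400 180915 base~ [ 0.526 -0.006] width mm 1530.2
```

View pics/crops.png

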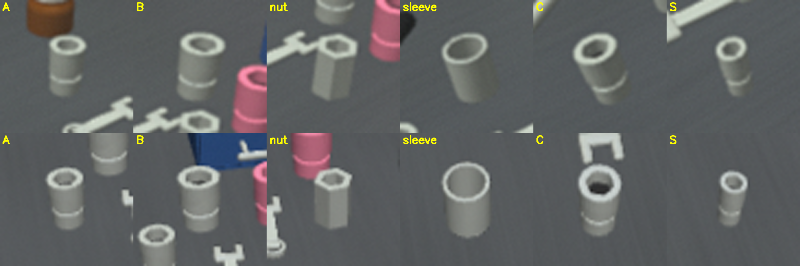

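```bash
python3 - <<'E'
from h import *
px={"scene":dict(A=(360,137),B=(405,132),nut=(403,167),sleeve=(180,223),C=(150,264),S=(226,279)),
"side":dict(A=(263,136),B=(282,110),nut=(326,132),sleeve=(294,297),C=(342,332),S=(390,281))}
H=dict(A=.058,B=.070,nut=.060,sleeve=.056,C=.064,S=.052)
for n in px:
    c=vision.read_camera(n);f=c["frame"];v_=f.astype(int)
    bg=f[330,130] if n=="side" else f[170,200]
    sat=v_.max(2)-v_.min(2)
    m=((v_[...,0]>105)&(v_[...,0]-v_[...,2]>-6)&(sat<50)).astype(np.uint8)
    print(n,"bg",bg)
    k,lab,st,ce=cv2.connectedComponentsWithStats(m)
    for o,(u,v) in px[n].items():
        ls=lab[v-14:v+15,u-10:u+11];l=np.bincount(ls[ls>0]).argmax()
        cn=cv2.findContours((lab==l).astype(np.uint8),0,2)[0][0];hu=cv2.convexHull(cn)
        M=cv2.moments(hu);g=(M["m10"]/M["m00"],M["m01"]/M["m00"])
        p=onplane(c,g,H[o]/2);dep=(c["view"]@np.append(p,1))[2]
        (_,wh,_)=cv2.minAreaRect(hu)
        print(o,st[l].tolist(),p[:2].round(4),"minrect mm",(np.array(wh)+1)*dep/c["intrinsics"][0,0]*1000)
    # cups: dark holes
    d=((v_.max(2)<50)).astype(np.uint8);R=(slice(160,255),slice(260,400))
    for cn in cv2.findContours(d[R],0,2,offset=(260,160))[0]:
        if cv2.contourArea(cn)>40:
            x,y,w,h=cv2.boundingRect(cn);print("dark",x,y,w,h,onplane(c,(x+w/2,y+h/2),.007)[:2].round(4))
    b=((v_[...,2]-v_[...,0])>25)
    mb=np.zeros_like(m);mb[R]=b[R]; 
    cs=max(cv2.findContours(mb,0,2)[0],key=cv2.contourArea);print("blue",cv2.boundingRect(cs), [onplane(c,q,.019)[:2].round(3).tolist() for q in cv2.boxPoints(cv2.minAreaRect(cs))])
    I=f[160:255,255:405];cv2.imwrite(f"pics/cad_{n}.png",cv2.resize(I,None,fx=4,fy=4,interpolation=2)[:,:,::-1])
a=[cv2.imread(f"pics/cad_{n}.png") for n in px];cv2.imwrite("pics/cad.png",cv2.resize(np.vstack(a),(474,600)))
E
```

```text
scene bg [87 92 92]
A [352, 123, 18, 28, 330] [0.418 0.275] minrect mm [79.12684585 50.86725805]
B [395, 116, 22, 32, 476] [0.4904 0.3813] minrect mm [60.33129949 92.12605306]
nut [358, 151, 57, 32, 658] [0.5696 0.2292] minrect mm [136.56586268  80.78506842]
sleeve [169, 208, 21, 32, 317] [ 0.4116 -0.2643] minrect mm [69.35985184 45.51740277]
C [138, 249, 24, 33, 326] [ 0.4874 -0.3584] minrect mm [62.68185093 42.61889136]
S [218, 265, 16, 28, 223] [ 0.6081 -0.2619] minrect mm [52.89598895 28.63827195]
dark 283 211 28 15 [ 0.5523 -0.0524]
dark 304 193 17 7 [0.5162 0.0222]
blue (270, 179, 100, 74) [[0.548, -0.127], [0.405, 0.029], [0.616, 0.115], [0.718, -0.043]]
side bg [82 86 88]
A [254, 121, 17, 29, 385] [0.4263 0.2771] minrect mm [46.62489749 79.53658983]
B [272, 95, 20, 31, 459] [0.4957 0.3805] minrect mm [90.13765405 58.15332519]
nut [312, 115, 23, 31, 406] [0.5952 0.2602] minrect mm [85.73133636 61.07601354]
sleeve [283, 280, 22, 35, 597] [ 0.4205 -0.2606] minrect mm [67.99858171 42.74196564]
C [328, 265, 26, 84, 879] [ 0.5016 -0.3039] minrect mm [160.67219572  43.45390464]
S [384, 268, 13, 26, 225] [ 0.6142 -0.2602] minrect mm [26.02135182 52.04270363]
dark 322 210 24 16 [ 0.5495 -0.0521]
dark 306 194 17 9 [0.5184 0.0214]
blue (288, 166, 102, 75) [[0.453, 0.036], [0.666, 0.161], [0.687, -0.053], [0.495, -0.147]]
```

View pics/cad.png

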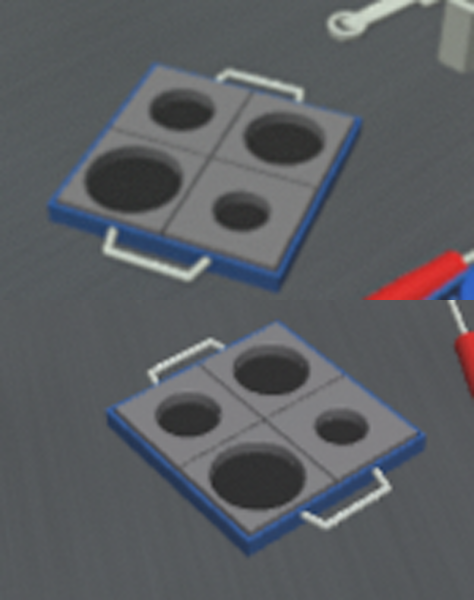

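The crops show A, B, C and S as grooved hex sockets. B is the largest and S the smallest; by width A looks large and C medium. Caddy in the scene view: largest cup lower left (297,217), small lower right (331,227), medium upper left (312,194), large upper right (344,204). Next I'll look from above with the wrist camera.

```bash
cat >> h.py <<'E'
def down(phi):  # tool y (closing line) along world angle phi
    a=(phi+np.pi/2)/2;return np.array([np.cos(a),np.sin(a),0,0])
E
python3 - <<'E'
from h import *
import pickle
D={}
for n,p in dict(AB=(.46,.30,.36),cad=(.54,0,.36),CS=(.50,-.30,.36)).items():
    az=np.arctan2(p[1],p[0])
    best=None
    for f in (az+np.pi/2,az-np.pi/2):
        q=kinematics.solve_ik(np.array(p),down(f))
        if q is not None:
            s=abs(q[5]); 
            if best is None or s<best[0]: best=(s,q,f)
    bot.goto_joints(best[1]);bot.dwell(.15);c=vision.read_camera("wrist");D[n]=c
    print(n,best[2],get_obs()["joint_pos"][5],get_obs()["time_s"],c["view"].round(3).tolist())
pickle.dump(D,open("w.pkl","wb"))
I=np.vstack([np.hstack([D["AB"]["frame"],D["cad"]["frame"]]),np.hstack([D["CS"]["frame"],D["CS"]["frame"]*0])])
cv2.imwrite("pics/w1.png",cv2.resize(I,(800,500),interpolation=3)[:,:,::-1])
E
```

```text
AB -0.992894389832651 1.5677172572345224 2.0667 [[0.548, -0.837, 0.0, -0.0], [-0.793, -0.519, 0.317, 0.445], [-0.265, -0.174, -0.948, 0.661], [0.0, 0.0, 0.0, 1.0]]
cad -1.5707963267948966 1.5679941178988912 3.45 [[0.002, -1.0, 0.0, 0.001], [-0.949, -0.002, 0.317, 0.436], [-0.317, -0.001, -0.949, 0.658], [0.0, 0.0, 0.0, 1.0]]
CS -2.1112158270654806 1.5682302127641865 4.8083 [[-0.513, -0.859, -0.0, 0.001], [-0.815, 0.486, 0.317, 0.477], [-0.272, 0.162, -0.949, 0.671], [0.0, 0.0, 0.0, 1.0]]
```

View pics/w1.png

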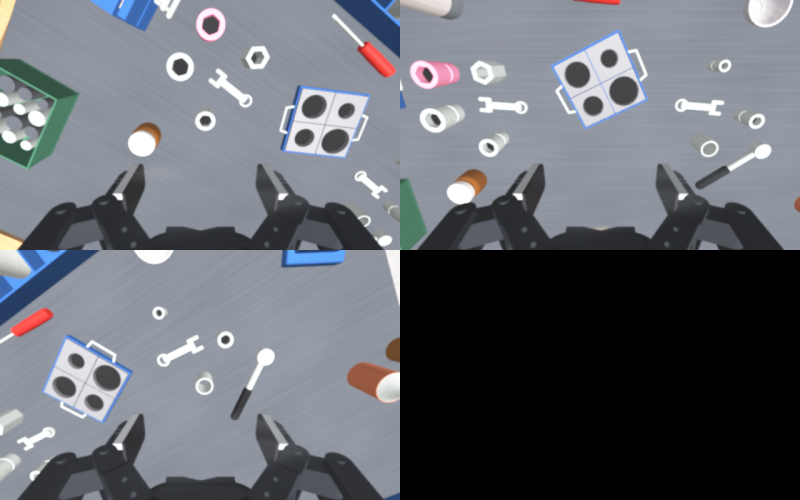

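Wrist views, in montage pixels:
- View AB: A (205,121), B (180,67), pink (210,25), nut (257,57)
- View caddy: cups at (577,75), (609,58), (593,106), (624,90)
- View CS: S (159,313), C (226,340), sleeve (205,383)

```bash
python3 - <<'E'
from h import *
import pickle
D=pickle.load(open("w.pkl","rb"))
H=dict(A=.064,B=.070,nut=.060,pink=.070,sleeve=.056,C=.058,S=.052)
P=dict(AB=dict(A=(328,193),B=(288,107),nut=(411,92),pink=(336,40)),CS=dict(S=(254,101),C=(361,144),sleeve=(328,213)))
for n in P:
    c=D[n];g=c["frame"].astype(int)
    for o,(u,v) in P[n].items():
        m=(g.max(2)>205).astype(np.uint8)
        k,lab=cv2.connectedComponents(m);ls=lab[max(v-22,0):v+23,u-22:u+23];l=np.bincount(ls[ls>0]).argmax()
        pts=np.vstack([q for q in cv2.findContours((lab==l).astype(np.uint8),0,1)[0]])
        hu=cv2.convexHull(pts)[:,0].astype(float)
        W=np.array([onplane(c,q,H[o])[:2] for q in hu]).astype(np.float32)
        (cc,r)=cv2.minEnclosingCircle(W); e=cv2.fitEllipse(W*1000)
        print(o,"circ",np.round(cc,4),"dia mm",round(2000*r,1),"ell",np.round(e[0],1),np.round(e[1],1))
for n in ("cad","AB","CS"):
    c=D[n];g=c["frame"].astype(int)
    seed=dict(cad=(960-640,128),AB=(520,196),CS=(140,205))[n]
    m=((g.min(2)>170)).astype(np.uint8)
    k,lab,st,_=cv2.connectedComponentsWithStats(m)
    u,v=seed;acc=np.zeros_like(m)
    for l in range(1,k):
        x,y,w,h,a=st[l]
        if a>150 and abs(x+w/2-u)<50 and abs(y+h/2-v)<50 and a/(w*h)>.3: acc|=(lab==l).astype(np.uint8)
    ys,xs=np.nonzero(acc);W=np.array([onplane(c,(x,y),.019)[:2]*1000 for x,y in zip(xs,ys)],np.float32)
    r=cv2.minAreaRect(W);print(n,"insert",np.round(r[0],1),np.round(r[1],1),round(r[2],1))
    d=(g.max(2)<110).astype(np.uint8)
    for q in cv2.findContours(d,0,1)[0]:
        if cv2.contourArea(q)>120:
            (x,y),rr=cv2.minEnclosingCircle(q)
            if abs(x-u)<75 and abs(y-v)<75: print("  cup",np.round([x,y],0),onplane(c,(x,y),.01)[:2].round(4),cv2.contourArea(q))
E
```

```text
A circ [0.4275 0.2664] dia mm 47.0 ell [427.5 266.3] [46.3 46.6]
B circ [0.4966 0.3744] dia mm 57.0 ell [496.6 374.5] [56.1 56.7]
nut circ [0.599  0.2507] dia mm 49.5 ell [599.4 251.2] [46.8 49.2]
pink circ [0.5947 0.3652] dia mm 57.5 ell [594.8 365.4] [56.6 57.1]
S circ [ 0.6129 -0.2644] dia mm 30.4 ell [ 613.3 -263.5] [25.6 29.7]
C circ [ 0.4928 -0.357 ] dia mm 37.1 ell [ 492.7 -357. ] [36.5 36.6]
sleeve circ [ 0.4269 -0.2654] dia mm 54.4 ell [ 424.4 -265.3] [41.8 53.4]
cad insert [573.5   1.1] [162. 162.] 26.2
  cup [309. 169.] [0.5181 0.0198] 638.5
  cup [358. 145.] [ 0.5547 -0.0549] 1476.5
  cup [283. 119.] [0.5924 0.0566] 1135.0
  cup [334.  93.] [ 0.6289 -0.0182] 497.0
AB insert [578.1  -8.1] [162.5 183.3] 26.3
  cup [536. 225.] [ 0.5564 -0.0599] 1132.5
  cup [486. 220.] [0.519 0.015] 539.5
  cup [554. 177.] [ 0.6306 -0.0244] 380.0
  cup [502. 170.] [0.5942 0.0515] 975.0
CS insert [568.8  10.2] [162.4 184.1] 26.2
  cup [151. 244.] [0.518  0.0233] 412.0
  cup [103. 219.] [0.5924 0.0616] 696.5
  cup [172. 204.] [ 0.5552 -0.0517] 1100.0
  cup [122. 177.] [ 0.6292 -0.0135] 307.0
```

```bash
cat >> h.py <<'E'
c0,th=np.array([.5735,.0011]),np.radians(26.2)
e1=np.array([np.cos(th),np.sin(th)]);e2=np.array([-e1[1],e1[0]])
CUP=dict(S=c0+.041*(e1-e2),C=c0+.041*(e2-e1),A=c0+.041*(e1+e2),B=c0-.041*(e1+e2))
OBJ=dict(S=(.613,-.264,.052,67,.024),C=(.4928,-.357,.058,0,.034),A=(.4275,.2664,.064,33,.044),B=(.4966,.3744,.070,85,.054))
def ori(p,phis):
    q0=np.array(get_obs()["joint_pos"]);best=None
    for f in phis:
        q=kinematics.solve_ik(np.array(p),down(f))
        if q is not None:
            s=np.abs(np.array(q)-q0).max()
            if best is None or s<best[0]: best=(s,f)
    return down(best[1])
def say(t):
    o=get_obs();print(t,"t",round(o["time_s"],1),"w",round(o["gripper_width"],4),"F",round(float(np.max(o["grip_force"])),1),"wr",np.round(o["wrist_force"],1),"p",np.round(o["position"],4))
def pick(n):
    x,y,h,a,d=OBJ[n];a=np.radians(a);hi=(x,y,.20);q=ori(hi,[a,a+np.pi,a-np.pi])
    hand.move_gripper(min(.085,d+.036),60);bot.reach(hi,q);bot.servo_line((x,y,h-.016),velocity=.12)
    hand.move_gripper(0.0 if d<.03 else d-.012,60);say("gripped "+n)
    bot.servo_line((x,y,.20),velocity=.15);say("lifted")
def place(n):
    x,y=CUP[n];h,d=OBJ[n][2],OBJ[n][4];a=th+np.pi/4;hi=(x,y,.17)
    bot.reach(hi,ori(hi,[a+k*np.pi/2 for k in (-3,-2,-1,0,1,2)]))
    bot.servo_line((x,y,.008+h-.016),velocity=.10);bot.dwell(.2);say("down")
    hand.move_gripper(d+.014);bot.servo_line((x,y,.20),velocity=.15);say("released")
E
python3 - <<'E'
from h import *
pick("C"); cv2.imwrite("pics/c1.png",vision.read_camera("side")["frame"][:,:,::-1])
if get_obs()["gripper_width"]>.028: place("C")
cv2.imwrite("pics/c2.png",vision.read_camera("wrist")["frame"][:,:,::-1])
E
```

```text
gripped C t 7.9 w 0.0324 F 59.2 wr [-0.7  0.3  6. ] p [ 0.4931 -0.3572  0.0426]
lifted t 9.1 w 0.0326 F 59.6 wr [ 0.1 -0.2 -2.6] p [ 0.4923 -0.3566  0.1989]
down t 12.1 w 0.0319 F 59.9 wr [ 0.3  0.6 -1.1] p [0.5189 0.0198 0.0503]
released t 13.6 w 0.0481 F 0.0 wr [-0.5  0.2  0.2] p [0.518  0.0198 0.1992]
```

View pics/c2.png

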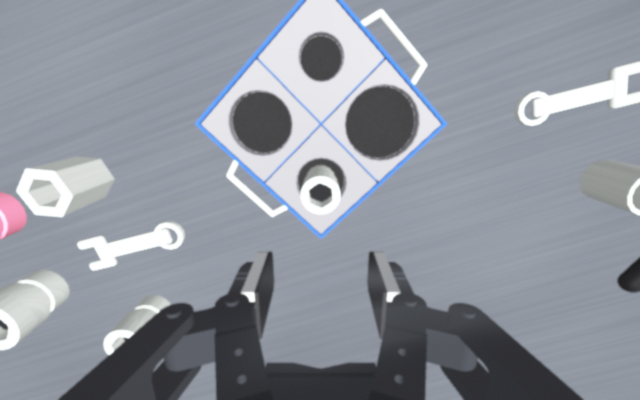

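The 34 mm socket stands upright in the medium cup, with its top at (320,195). Next come the small and large sockets.

```bash
python3 - <<'E'
from h import *
for n in "SAB":
    pick(n)
    if get_obs()["gripper_width"]<OBJ[n][4]-.008: print("MISS");break
    place(n)
else:
    bot.reach((.46,0,.36),ori((.46,0,.36),[np.pi/2,-np.pi/2]))
    bot.dwell(.3)
a=[vision.read_camera(n)["frame"] for n in("wrist","side")]
cv2.imwrite("pics/f.png",cv2.resize(np.hstack([a[0],a[1]]),(800,250),interpolation=3)[:,:,::-1])
cv2.imwrite("pics/fw.png",a[0][:,:,::-1]);cv2.imwrite("pics/fs.png",cv2.resize(a[1][80:350,200:500],None,fx=2,fy=2)[:,:,::-1])
E
```

```text
gripped S t 17.0 w 0.0222 F 58.6 wr [-1.1  0.7  5.3] p [ 0.6133 -0.2641  0.0366]
lifted t 18.2 w 0.0218 F 58.7 wr [ 0.2 -0.3 -1.8] p [ 0.6124 -0.2638  0.1988]
down t 20.8 w 0.0223 F 58.7 wr [ 0.5 -0.1 -0.6] p [ 0.6287 -0.0176  0.0444]
released t 22.3 w 0.0376 F 0.0 wr [ 0.  -1.  -0.6] p [ 0.6277 -0.0176  0.1989]
gripped A t 26.3 w 0.0428 F 60.1 wr [-1.1 -1.1  7.1] p [0.4276 0.2665 0.0486]
lifted t 27.5 w 0.0427 F 61.2 wr [-0.1 -0.4 -2.7] p [0.4269 0.266  0.1991]
down t 30.0 w 0.0429 F 61.2 wr [-0.8 -0.6 -3.6] p [0.5925 0.056  0.0563]
released t 31.4 w 0.058 F 0.0 wr [ 0.4 -0.7 -0.4] p [0.5916 0.0559 0.1991]
gripped B t 34.8 w 0.0526 F 62.0 wr [-1.1 -1.7  6.1] p [0.4969 0.3745 0.0549]
lifted t 36.0 w 0.0525 F 63.8 wr [-0.3 -0.  -6.8] p [0.4959 0.3739 0.1988]
down t 39.0 w 0.0528 F 63.7 wr [-0.2  0.1 -6.3] p [ 0.5551 -0.0538  0.0622]
released t 40.4 w 0.0681 F 0.0 wr [-0.2 -0.3 -1.1] p [ 0.5542 -0.0537  0.1991]
```

View pics/fw.png

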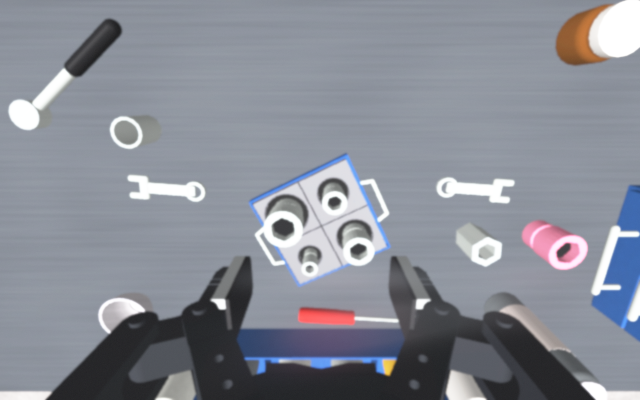

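View pics/fs.png

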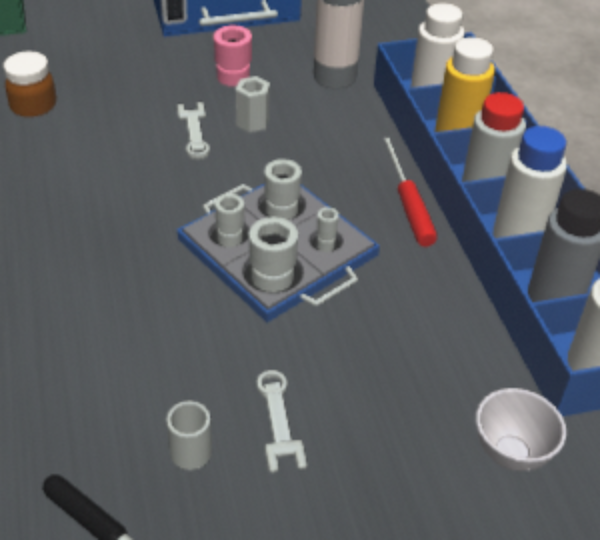

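The wrist view shows all four sockets upright in their own cups: largest (285,222), medium (333,195), large (357,242), small (310,262). The sleeve (128,131) and nut (480,243) are untouched.

```bash
python3 -c "
from workcell import *
print(hand_in())"
```

```text
the job is handed in; nothing more can be done
None
```

I handed the job in with all four sockets standing upright in the cups of their own size and the sleeve, nut and pink look-alike left where they stood; the hand-in call returned no verdict.

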